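# Lay the sample bottle on the roller cradle and hold the labeller's hood at the brink

## Robot

A 7-joint arm with a two-finger parallel gripper is mounted at the origin on the work surface. World frame = base frame: x ahead of the robot, y to its left, z up, the work surface at z = 0. Lengths are in m, angles in rad, forces in N, time in s.
With the tool pointing down it reaches from about 0.4 to 0.85 m from the base axis. Payload 10.4 kg.
Tool frame: the origin (TCP) lies on the centre line of the jaws, within the pads' length; the fingertips stand 8 mm ahead of it and the grasp point (between the pads) lies 11 mm behind it (r.nose_length is the distance from the TCP to the fingertips, in m); z points along the fingers, y is the direction in which the jaws open and shut (so a half turn about z gives the same grasp; the last joint's range is limited). The gripper opens to 87 mm and grips with 3 to 60 N. Pads are 19 mm wide; open, the fingers measure 117 mm over their backs; the gripper's body (75 mm by 190 mm) begins 51 mm behind the grasp point.
Start: joints at [-1.248, 0.332, -0.065, 1.46, 0.022, 1.35, -0.088], TCP at [0.212, 0.588, 0.231] pointing down, gripper open.
Joint ranges: [-2.6, 2.6], [-0.5, 2.12], [-1.47, 1.34], [0.16, 2.42], [-1.27, 4.41], [0.06, 2.06], [-2.6, 2.6]. Speed limits (rad/s): [2.22, 2.22, 2.79, 2.79, 3.14, 3.14, 3.14].

## Interface

Orientations are given as a unit quaternion [x, y, z, w].
In Python, from bench import r, imaging, job gives the robot as it stands. The module is installed in compiled form; this text tells all that it offers.
- The arm moves only by the tool servo_tool, never from a script. Its argument "deltas" is text: rows parted by semicolons, each of 7 numbers parted by spaces: the shift along the world's x, y, z in units of 40 mm (1.0 is 40 mm), then the turn, a rotation vector about the world's x, y, z in units of 8 degrees (1.0 is 8 degrees), then the closure, from 0 (fully open) to 1 (shut). In form: x y z rx ry rz hand; .... A call has 1 to 5 rows; each row shifts and turns the commanded pose from where the row before left it; what a row does not reach is not made up. A row lasts 1/8 s, in which the tool goes at most 62.5 mm and 10.7 degrees, less where a joint would pass 70% of its speed; a pose out of reach is approached as far as the arm can. A call is refused whole if a number of a shift passes 1 or a number of a turn 1, either way. A call with a gripper value outside its range is refused whole. The fingers move at their own pace and stop on an object; "newtons" is the grip in N (left out, the last holds). Time passes only in rows, so rows that do not move let the fingers close. It gives the time, the measured TCP pose, the force and the opening at its end, in the units of the state.
- r.read_state(): the state, without advancing time (a new reading comes with each control period).
- imaging.camera(name): name is "scene" or "top" or "wrist"; returns a dict with "color" (384x512x3 uint8, red, green, blue), "z_map" (384x512 float32, m along the optical axis (not along the pixel's ray), 0 where there is no reading), "camera_matrix" (3x3 intrinsics, pixels), "dist" ([k1, k2, p1, p2, k3] as OpenCV has them; the pictures are not rectified), "R" (3x3) and "t" (3): a world point X has camera coordinates R X + t. Camera axes: x right, y down, z forward; pixel columns grow to the right and rows downward; lengths in m; the calibration is good to about 2 mm. A picture is of the moment at which its call begins.
- job.close_job(): hands the job in, once; it reports no verdict.
The state is a dict: "time": time; "joint_positions": joint angles; "joint_vel": joint speeds; "joint_torque": joint torques, N m; "ee_pos": TCP position; "eef_rot": TCP orientation; "ft_force": force on the tool from outside, world axes, zero at the start; "torque": the same for the moment, N m; "width": finger opening in m.
Only numpy, scipy, OpenCV 4.12 (cv2) and the standard library are available. Lean on these libraries where they do the work, as an engineer would, in place of code of your own. Each camera call takes 0.05 s, during which the arm holds its last target. There are 200 camera calls.

## Task

Get the bench labeller ready for its setter: first lay the slim upright bottle on its side between the end plates of the roller cradle, gently, and let go of it. Then take the labeller's sprung hood by its pull bar, raise it past its balance point, ease it back and hold it a few degrees below that point, where the spring is pulling it shut again, and finish while still holding it there in the gripper. Leave the other things on the bench where they are.

Things in the scene. Friction and masses are not known exactly. Their poses are not given: they have to be found in the camera images.
- bottle: slim white plastic bottle with an aluminium cap, standing upright at the start, about 160 g: body 44 mm in diameter up to 88 mm, shoulder to 96 mm, cap 22 mm in diameter up to 114 mm. Origin at the centre of its underside, z along its axis towards the cap. The only tall slim thing among squat jars; it may stand nearer or farther than the jar beside it
- bottle_mid (a point): point on the bottle's axis, 48 mm above its underside
- cradle: aluminium roller cradle fixed to the table, base 90 x 180 x 12 mm, with two black rubber rollers (16 mm in diameter, 160 mm long, axes 30 mm apart and 45 mm above the table, fixed, they do not turn) running along its y between two end plates (70 mm wide, 160 mm apart inside, tops 58 mm above the table). Origin at the centre of its underside; the bottle lies along its y, cap towards either end
- cradle_bed (a point): the point where the bottle's axis passes over the cradle's centre when the bottle lies on the two rollers (71 mm above the table). Axes as the cradle's
- labeller: bench labeller fixed to the table, a white housing 180 (x) x 200 (y) x 110 mm on a grey foot 192 x 212 mm. Origin at the centre of its underside; its front faces its own -x, towards the robot; its hood is hinged along the far top edge
- hood (a joint): angle of the grey hood (180 x 200 mm, 450 g, sheet steel) in rad: 0 shut and level, growing as the front edge goes up, end stop at 1.35. An over-centre spring presses it shut below the balance point and throws it open above it. The balance point is at 0.90 rad (52 degrees of opening). Shut, lifting the bar takes about 5.5 N, falling to nothing at the balance point
- hood_hinge (a point): middle of the hood's hinge line, at the top of the housing's far edge, 110 mm above the table. The hinge axis is the labeller's y
- hood_bar (a point): middle of the hood's pull bar: a round steel bar 12 mm in diameter and 120 mm long, parallel to the hinge, carried by an arm at each end 45 mm clear in front of the hood's front edge (bar axis to edge). It is 225 mm from the hinge and 8 mm above the hood's underside plane, so 118 mm above the table when the hood is shut; it goes up and away from the robot as the hood opens
- tin_a: squat glass jar with a paper label and aluminium lid, 66 mm across, 52 mm tall, a bystander; origin at the centre of its underside
- tin_b: same squat jar, a bystander; origin at the centre of its underside
- tin_c: same squat jar, a bystander; origin at the centre of its underside
- reel: spare reel of labels lying flat, 84 mm across, 35 mm tall, a bystander; origin at the centre of its underside
- cap: loose aluminium jar lid, 68 mm across, 12 mm thick, a bystander; origin at the centre of its underside
- scraper: spatula lying flat on the table, a bystander
Things that resemble listed ones, but are neither listed nor needed, are in the scene too. Several things have the shape of the bottle; the one meant has the colours described above. What is shaped like the cradle but green is not meant.

How it is judged:
On the way, in this order (a step that is already met when the one before it is completed fails the run):
1. the bottle lies on its side on the cradle's rollers, let go (distance between bottle_mid and cradle_bed below 0.035 m and x of bottle_mid in the frame of cradle_bed between -0.008 and 0.008 m and z of bottle_mid in the frame of cradle_bed between -0.008 and 0.008 m and angle between the z axis of bottle and the y axis of cradle, either way round below 0.15 rad and contact force between the fingers and bottle below 0.1 N and linear speed of bottle below 0.03 m/s), for 0.3 s.
2. the hood is raised past its balance point (value of joint hood above 0.93 rad), for 0.05 s.
At the end, for the whole second after the job is handed in: Fingers still bear on the hood (over 0.2 N), held still 0.025 to 0.25 rad below the balance point; bottle at rest on both rollers, untouched, along the cradle within 0.15 rad, axis within 8 mm of the bed line sideways and in height, middle within 35 mm of the bed point (all of step 1 and value of joint hood between 0.65 and 0.875 rad and velocity of joint hood between -0.08 and 0.08 rad/s and contact force between the fingers and hood above 0.2 N and contact force between hood and bottle below 0.1 N); the arm keeps its last pose, push and grip.
It fails at once if a bystander is pushed more than 30 mm from its place (distance of any of tin_a, tin_b, tin_c, reel, cap, scraper from where it was at the start of the episode above 0.03 m).
It fails at once if the bottle is banged on the cradle (more than 60 N) (contact force between bottle and cradle above 60 N).
It also fails if it takes over 58 s, if anything falls off the work surface, if the arm or the gripper's body presses on something with over 40 N, if the wrist force passes 120 N, or if a joint passes its speed limit or range.

## Working session

There is one attempt and no reset: what is moved stays moved. The work goes in short steps, Python scripts to look and compute and a tool call to move; the robot and the scene stay as the last step left them, time stands still between calls to the robot, and variables do not carry over. Pictures are saved under pics/ and viewed, and the job is handed in when it is done.

Besides the shell and the picture viewer there is one more tool, called after "Emit:" as name(argument=value, ...) on one line, values as JSON. servo_tool: Moves the arm, as the interface text tells. Its arguments: {"type":"object","properties":{"deltas":{"type":"string"},"newtons":{"type":"number"}},"required":["deltas"]}

```bash
mkdir -p pics; cat > h.py <<'E'
import numpy as np, cv2
from bench import r, imaging, job
def shot(n):
    c=imaging.camera(n); np.savez(f'{n}.npz',**{k:np.asarray(v) for k,v in c.items()}); return c
def load(n): return dict(np.load(f'{n}.npz'))
def save(c,f,box=None,k=1):
    im=c['color'][:,:,::-1]
    if box: im=im[box[1]:box[3],box[0]:box[2]]
    cv2.imwrite(f'pics/{f}.png',cv2.resize(im,None,fx=k,fy=k,interpolation=cv2.INTER_CUBIC))
def pts(c,uv):
    uv=np.asarray(uv,float).reshape(-1,1,2)
    return cv2.undistortPoints(uv,c['camera_matrix'],c['dist']).reshape(-1,2)
def ray(c,uv,z):
    n=pts(c,uv); d=np.c_[n,np.ones(len(n))]@c['R']; o=-c['R'].T@c['t']
    return o+d*((z-o[2])/d[:,2])[:,None]
def cloud(c):
    h,w=c['z_map'].shape; u,v=np.meshgrid(np.arange(w),np.arange(h))
    n=pts(c,np.stack([u,v],-1).reshape(-1,2)); d=c['z_map'].reshape(-1,1)
    return ((np.c_[n,np.ones(len(n))]*d-c['t'])@c['R']).reshape(h,w,3)
E
python3 - <<'E'
from h import *
for n in('scene','top'):
    c=shot(n); save(c,n,None,1.5); print(n,-c['R'].T@c['t'],c['R'][2],c['dist'])
print(r.read_state())
E
```

```text
scene [1.44346306 0.58210429 0.98193782] [-0.67018114 -0.40911588 -0.61925878] [-0.02971952  0.          0.          0.          0.        ]
top [0.27920747 0.03873778 1.44468825] [ 0.16007664 -0.0139588  -0.98700589] [0.03035657 0.         0.         0.         0.        ]
{'time': 0.1, 'joint_positions': array([-1.24760548,  0.33280238, -0.0646849 ,  1.46084203,  0.02160333,
        1.34992368, -0.08855877]), 'joint_vel': array([-1.24285138e-03, -2.20239484e-03,  1.41181660e-03, -2.74574142e-03,
       -1.09142726e-04,  1.75271371e-03,  1.83341612e-06]), 'joint_torque': array([ 1.81909443e-03, -6.24540639e+01,  2.48279149e-02, -3.90718067e+01,
       -6.14891388e-02,  3.66915890e-02,  2.91687331e-05]), 'ee_pos': array([0.21173626, 0.58768219, 0.2298447 ]), 'eef_rot': array([ 1.72061595e-01,  9.85085985e-01, -6.35353577e-04, -7.70971548e-05]), 'ft_force': array([ 1.49980256, -0.68896799,  0.84721252]), 'torque': array([-0.04774761,  0.03159315,  0.01292434]), 'width': 0.08709187054167786}
```

View pics/scene.png

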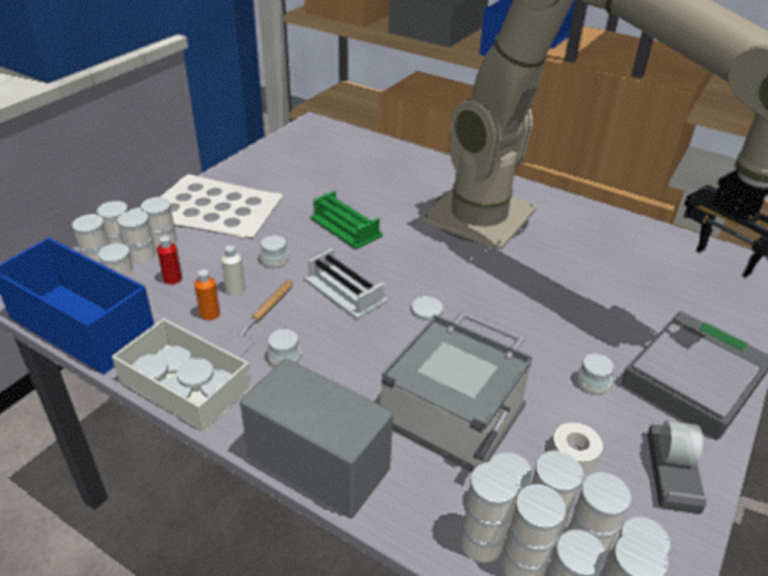

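View pics/top.png

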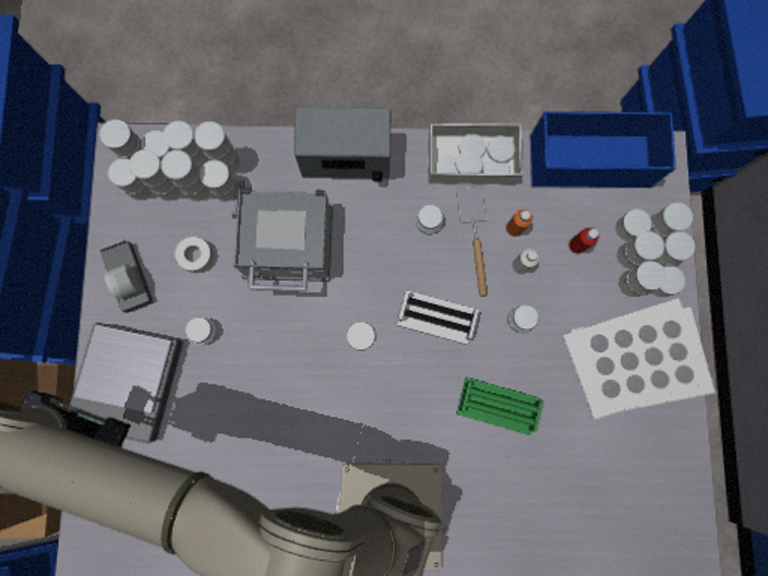

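Candidates for the bottle (top.png pixels) are white (528,260), orange (519,222) and red (585,240). The white one with the aluminium cap fits. The cradle is the aluminium one at (440,317), and the green one at (500,405) is a decoy. The labeller is at (284,235), with its pull bar at (278,285).

```bash
python3 - <<'E'
from h import *
t=load('top'); s=load('scene')
save(t,'crop1',(255,120,400,240),5); 
save(t,'crop2',(145,115,235,205),6)
P=cloud(t); Q=cloud(s)
def reg(P,c,lo,hi):
    m=np.all((P>lo)&(P<hi),-1)&(c['z_map']>0); return m
# rough centres
for n,uv,z in(('bottle',(352,171),.1),('cradle',(293,211),.05),('bar',(185,191),.118),('bar1',(167,192),.118),('bar2',(204,193),.118),('lab',(189,155),.11)):
    p=ray(t,[uv],z)[0]; print(n,p.round(4),P[uv[1],uv[0]].round(4))
b=ray(t,[(352,171)],.1)[0]
for n,C,c in(('top',P,t),('scene',Q,s)):
    for lo,hi in((.106,.13),(.02,.085)):
        m=reg(C,c,[b[0]-.045,b[1]-.045,lo],[b[0]+.045,b[1]+.045,hi]); q=C[m]
        print(n,lo,m.sum(),q.mean(0).round(4) if m.any() else'',np.ptp(q,axis=0).round(3) if m.any() else '')
# rollers: dark, z 0.045..0.056
cr=ray(t,[(293,211)],.05)[0]
for n,C,c in(('top',P,t),('scene',Q,s)):
    m=reg(C,c,[cr[0]-.12,cr[1]-.12,.03],[cr[0]+.12,cr[1]+.12,.08])&(c['color'].max(-1)<70)
    v,u=np.nonzero(m)
    uv=np.c_[u,v]; w=ray(c,uv,.050)[:,:2].astype(np.float32); R=cv2.minAreaRect(w); print(n,'rollers',len(u),R,C[m].mean(0).round(4))
    m=reg(C,c,[cr[0]-.12,cr[1]-.12,.052],[cr[0]+.12,cr[1]+.12,.065])
    print(' tops',m.sum(),cv2.minAreaRect(C[m][:,:2].astype(np.float32)),np.median(C[m][:,2]))
# labeller
l=ray(t,[(189,155)],.11)[0]
for n,C,c in(('top',P,t),('scene',Q,s)):
    m=reg(C,c,[l[0]-.3,l[1]-.2,.095],[l[0]+.13,l[1]+.2,.135]);
    print(n,'lab',m.sum(),cv2.minAreaRect(C[m][:,:2].astype(np.float32)),np.median(C[m][:,2]))
E
```

```text
bottle [ 0.5902 -0.3135  0.1   ] [ 0.5862 -0.309   0.1172]
cradle [ 0.4545 -0.1135  0.05  ] [ 0.4592 -0.1176  0.0128]
bar [0.51   0.2583 0.118 ] [0.509  0.2574 0.1237]
bar1 [0.5059 0.3185 0.118 ] [0.5055 0.318  0.1206]
bar2 [0.5039 0.1943 0.118 ] [0.5036 0.194  0.1199]
lab [0.6374 0.2505 0.11  ] [0.6351 0.2492 0.1183]
top 0.106 36 [ 0.5903 -0.317   0.1136] [0.022 0.021 0.011]
top 0.02 72 [ 0.5807 -0.3056  0.0539] [0.041 0.036 0.063]
scene 0.106 31 [ 0.5958 -0.3126  0.1126] [0.024 0.02  0.01 ]
scene 0.02 197 [ 0.605  -0.3034  0.0533] [0.037 0.044 0.064]
top rollers 356 ((0.45930951833724976, -0.11022114008665085), (0.15720918774604797, 0.04758284613490105), 75.24980163574219) [ 0.4594 -0.1106  0.0519]
 tops 271 ((0.4595251679420471, -0.10907120257616043), (0.17543534934520721, 0.06823314726352692), 75.12995910644531) 0.05489983995231497
scene rollers 215 ((0.46331608295440674, -0.11302826553583145), (0.14763367176055908, 0.044428665190935135), 76.28704833984375) [ 0.4643 -0.1127  0.0508]
 tops 199 ((0.46470528841018677, -0.1070418730378151), (0.17976294457912445, 0.07134466618299484), 75.67193603515625) 0.054593989066545306
top lab 3460 ((0.6339161396026611, 0.30294668674468994), (0.2926737070083618, 0.2638186514377594), 88.97969055175781) 0.11719459171363611
scene lab 5162 ((0.6360393166542053, 0.30486202239990234), (0.2935682535171509, 0.25714218616485596), 88.55677032470703) 0.11675747236091259
```

View pics/crop1.png

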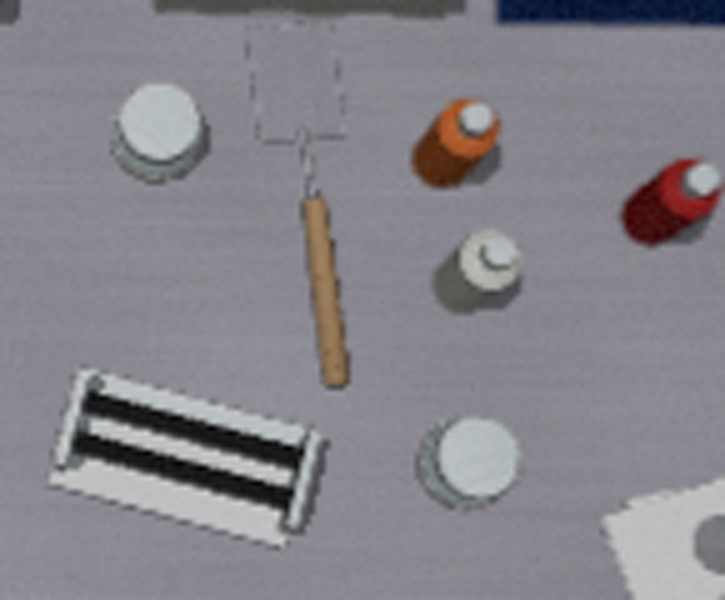

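View pics/crop2.png

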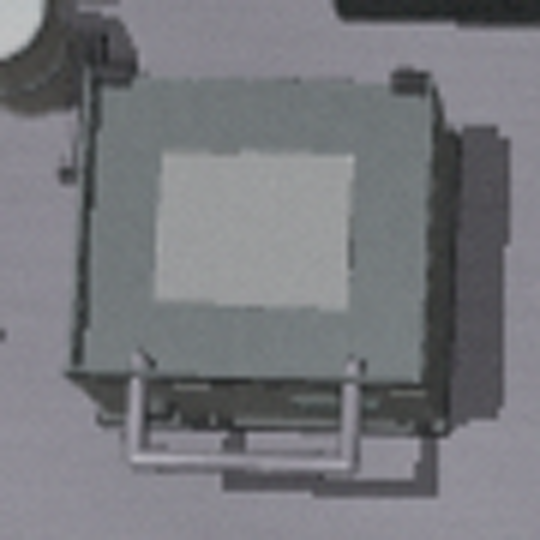

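Crop1 shows the white bottle at crop (490,265), which is top px (353,173), and it is the only off-white one. The cradle is at (190,455), with its y axis yawed about -14.7°. Crop2 shows the bar, level, at crop (240,462). My plan is to approach the bottle from its +y side with the tool pitched, then roll the pitch over to lay it down.

Emit:
servo_tool(deltas="0.5 -0.8 0 0 0 -0.69 0; 0.6 -1 0 0 0 -0.69 0.2; 0.6 -1 0 0 0 -0.69 0.2; 0.6 -1 0 0 0 -0.69 0.2; 0.6 -1 0 0 0 -0.69 0.2")

```text
time: 0.72
ee_pos: [0.3284, 0.3945, 0.2303]
eef_rot: [0.404, 0.915, -0.0, -0.0]
ft_force: [0.2, -0.0, -0.5]
width: 0.0701
```

Emit:
servo_tool(deltas="0.6 -1 0 0 0 -0.69 0.2; 0.6 -1 0 0 0 -0.69 0.2; 0.6 -1 0 0 0 -0.69 0.2; 0.6 -1 0 0 0 -0.69 0.2; 0.6 -1 0 0 0 -0.69 0.2")

```text
time: 1.35
ee_pos: [0.4482, 0.1946, 0.2304]
eef_rot: [0.61, 0.792, -0.0, -0.0]
ft_force: [0.5, 0.3, 0.4]
width: 0.07
```

Emit:
servo_tool(deltas="0.3 -1 0 -0.72 -0.19 0 0.2; 0.3 -1 0 -0.72 -0.19 0 0.2; 0.3 -1 0 -0.72 -0.19 0 0.2; 0.3 -1 0 -0.72 -0.19 0 0.2; 0.3 -1 0 -0.72 -0.19 0 0.2")

```text
time: 1.98
ee_pos: [0.5081, -0.0051, 0.2306]
eef_rot: [0.588, 0.766, -0.158, 0.205]
ft_force: [0.5, 0.6, -0.4]
width: 0.0699
```

```bash
cat >> h.py <<'E'
from scipy.spatial.transform import Rotation as Ro
def tgt(az,p):  # tool z azimuth az, pitch p below horizontal (deg); jaw y horizontal
    a,p=np.radians([az,p]); z=np.array([np.cos(p)*np.cos(a),np.cos(p)*np.sin(a),-np.sin(p)])
    y=np.array([-np.sin(a),np.cos(a),0]); return Ro.from_matrix(np.c_[np.cross(y,z),y,z])
def go(pos,R,st=None):
    st=st or r.read_state(); c=Ro.from_quat(st['eef_rot'])
    best=min(((R*Ro.from_euler('z',k,degrees=True)*c.inv()).as_rotvec() for k in(0,180)),key=np.linalg.norm)
    print('t',round(st['time'],2),'pos',st['ee_pos'].round(4),'j',st['joint_positions'].round(2),'z',c.as_matrix()[:,2].round(3),'y',c.as_matrix()[:,1].round(3),'w',round(st['width'],4),'F',st['ft_force'].round(1))
    print('need shift',((np.array(pos)-st['ee_pos'])/.04).round(2),'turn',(np.degrees(best)/8).round(2))
E
python3 - <<'E'
from h import *
go([.564,-.211,.1205],tgt(-75,30))
t=load('top')
for n,uv,z in(('orange',(349,146),.114),('red',(395,157),.114),('tin',(350,212),.052),('tin2',(287,145),.052)):
    print(n,ray(t,[uv],z)[0].round(3))
E
```

```text
t 1.98 pos [ 0.5081 -0.0051  0.2306] j [-0.78  0.06  0.37  1.89  0.51  1.32 -0.31] z [ 0.128 -0.483 -0.866] y [ 0.966  0.258 -0.002] w 0.0699 F [ 0.5  0.6 -0.4]
need shift [ 1.4  -5.15 -2.75] turn [-3.62 -0.98  0.01]
orange [ 0.675 -0.302  0.114]
red [ 0.638 -0.459  0.114]
tin [ 0.453 -0.315  0.052]
tin2 [ 0.695 -0.093  0.052]
```

Emit:
servo_tool(deltas="0.28 -1 -0.2 -0.72 -0.19 0 0.3; 0.28 -1 -0.4 -0.72 -0.19 0 0.3; 0.28 -1 -0.6 -0.72 -0.19 0 0.3; 0.28 -1 -0.7 -0.72 -0.19 0 0.3; 0.28 -1 -0.7 -0.72 -0.19 0 0.3")

```text
time: 2.6
ee_pos: [0.5643, -0.2046, 0.1258]
eef_rot: [0.528, 0.688, -0.304, 0.394]
ft_force: [0.3, 0.2, -1.4]
width: 0.0609
```

```bash
python3 - <<'E'
from h import *
go([.593,-.3195,.0555],tgt(-75,30))
for n in('wrist','scene','top'):
    c=shot(n)
    if n=='wrist': save(c,'w1')
    C=cloud(c)
    for lo,hi in((.1,.12),(.02,.085)):
        m=np.all((C>[.55,-.36,lo])&(C<[.635,-.27,hi]),-1); q=C[m]
        if len(q): print(n,lo,len(q),q.mean(0).round(4),q.min(0).round(3),q.max(0).round(3))
save(load('scene'),'s1',(80,100,400,330),2.2)
E
```

```text
t 2.6 pos [ 0.5643 -0.2046  0.1258] j [-0.69  0.44  0.5   2.06  1.06  1.02 -0.73] z [ 0.222 -0.834 -0.505] y [ 0.966  0.258 -0.002] w 0.0609 F [ 0.3  0.2 -1.4]
need shift [ 0.72 -2.87 -1.76] turn [-0.03 -0.03  0.  ]
wrist 0.1 386 [ 0.5885 -0.3097  0.1073] [ 0.58  -0.322  0.1  ] [ 0.601 -0.306  0.114]
wrist 0.02 3193 [ 0.5862 -0.3008  0.0533] [ 0.568 -0.324  0.02 ] [ 0.612 -0.294  0.085]
scene 0.1 44 [ 0.5959 -0.3116  0.109 ] [ 0.585 -0.325  0.1  ] [ 0.608 -0.302  0.116]
scene 0.02 210 [ 0.605  -0.3035  0.0541] [ 0.579 -0.332  0.02 ] [ 0.618 -0.289  0.085]
top 0.1 37 [ 0.5897 -0.3162  0.112 ] [ 0.579 -0.328  0.101] [ 0.601 -0.307  0.117]
top 0.02 77 [ 0.5812 -0.3057  0.0547] [ 0.568 -0.339  0.022] [ 0.608 -0.296  0.085]
```

View pics/w1.png

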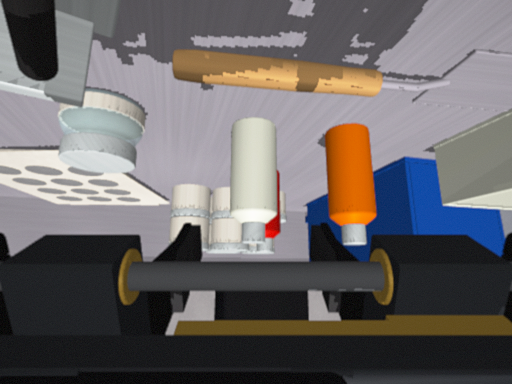

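View pics/s1.png

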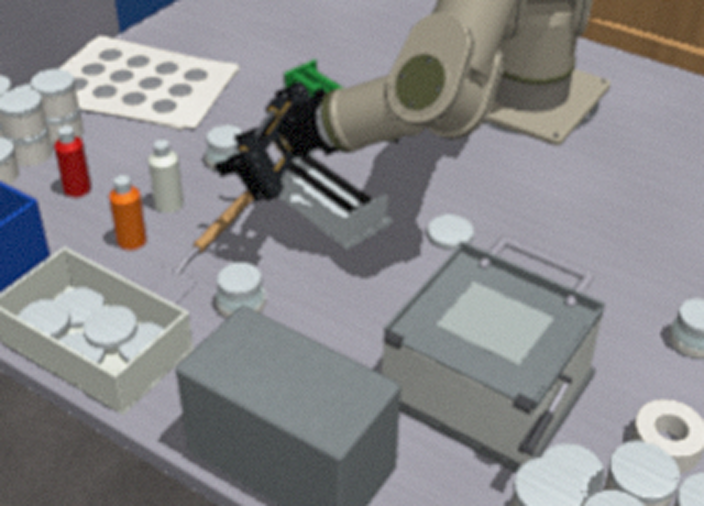

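The wrist view shows the white bottle at (254,180), centred between the fingers, and the orange one at (350,180), clear of them. The scene view agrees. Moving in to grip.

Emit:
servo_tool(deltas="0.16 -0.65 -0.4 0 0 0 0.3; 0.16 -0.65 -0.4 0 0 0 0.3; 0.16 -0.65 -0.4 0 0 0 0.3; 0.16 -0.65 -0.4 0 0 0 0.3; 0.07 -0.28 -0.16 0 0 0 0.3", newtons=25)

```text
time: 3.38
ee_pos: [0.5929, -0.3196, 0.0569]
eef_rot: [0.529, 0.688, -0.303, 0.393]
ft_force: [-0.3, -0.5, 0.1]
width: 0.0608
```

Emit:
servo_tool(deltas="0 0 0 0 0 0 1; 0 0 0 0 0 0 1; 0 0 0 0 0 0 1; 0 0 0 0 0 0 1", newtons=25)

```text
time: 3.88
ee_pos: [0.593, -0.3183, 0.0567]
eef_rot: [0.528, 0.689, -0.303, 0.393]
ft_force: [-0.3, 2.1, 4.2]
width: 0.0431
```

```bash
python3 - <<'E'
from h import *
c=shot('wrist'); save(c,'w2'); c=shot('scene'); save(c,'s2',(80,100,300,250),3)
go([0.4615,-.11,.17],tgt(-104.7,30))
E
```

```text
t 3.98 pos [ 0.593  -0.3185  0.0567] j [-0.51  0.65  0.56  2.01  1.2   0.75 -0.82] z [ 0.222 -0.833 -0.506] y [ 0.966  0.258 -0.002] w 0.0435 F [0.3 3.6 5. ]
need shift [-3.29  5.21  2.83] turn [-0.05 -0.01 -3.71]
```

View pics/s2.png

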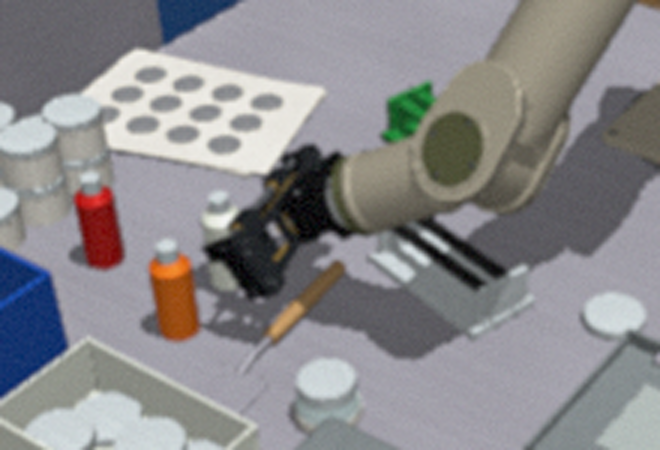

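Emit:
servo_tool(deltas="0 0 0.3 0 0 0 1; 0 0 0.8 0 0 0 1; 0 0 1 0 0 0 1; 0 0 0.8 0.5 0.13 0 1; -0.25 0.4 0 0.8 0.21 0 1")

```text
time: 4.6
ee_pos: [0.582, -0.3038, 0.1744]
eef_rot: [0.556, 0.722, -0.251, 0.327]
ft_force: [-0.0, -0.9, -2.7]
width: 0.0436
```

Emit:
servo_tool(deltas="-0.25 0.4 0 0.8 0.21 0 1; -0.25 0.4 0 0.8 0.21 0 1; -0.25 0.4 0 0.8 0.21 0 1; -0.25 0.4 0 0.8 0.21 0 1; -0.25 0.4 0 0.8 0.21 0 1")

```text
time: 5.22
ee_pos: [0.5313, -0.2226, 0.1727]
eef_rot: [0.603, 0.786, -0.082, 0.107]
ft_force: [0.2, -0.4, -1.7]
width: 0.0435
```

Emit:
servo_tool(deltas="-0.25 0.4 0 0.8 0.21 0 1; -0.25 0.4 0 0.8 0.21 0 1; -0.25 0.4 0 0.8 0.21 0 1; -0.25 0.4 0 0.8 0.21 0 1; -0.25 0.4 0 0.8 0.21 0 1")

```text
time: 5.85
ee_pos: [0.4816, -0.1429, 0.1729]
eef_rot: [0.602, 0.784, 0.095, -0.12]
ft_force: [-0.3, 0.1, -1.1]
width: 0.0435
```

```bash
python3 - <<'E'
from h import *
c=shot('scene'); save(c,'s3',(80,60,340,260),3)
go([0.4605,-.1135,.118],tgt(-104.7,120))
E
```

```text
t 5.9 pos [ 0.4802 -0.1428  0.1722] j [-0.02  0.26  0.45  1.75 -0.36  1.38  0.8 ] z [-0.077  0.298 -0.951] y [0.967 0.256 0.002] w 0.0434 F [-2.5 -0.5 -2.6]
need shift [-0.49  0.73 -1.35] turn [ 1.52  0.02 -3.67]
```

View pics/s3.png

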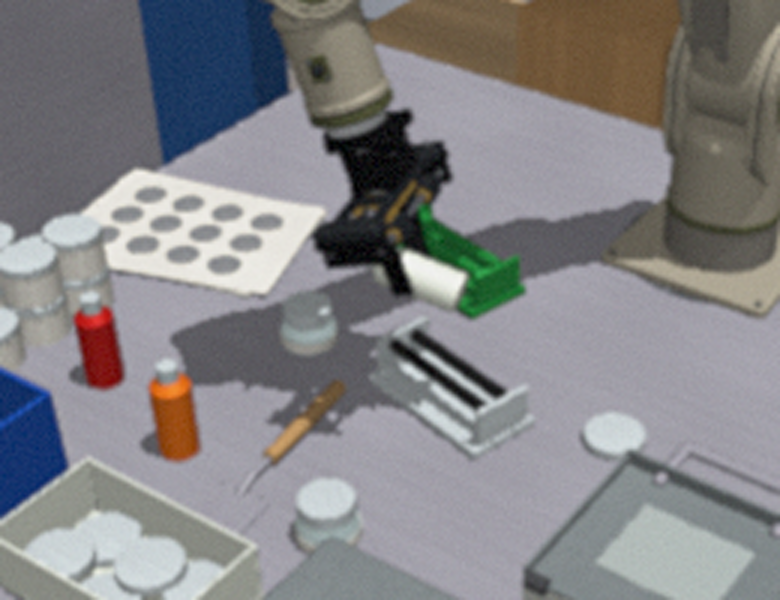

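Emit:
servo_tool(deltas="-0.1 0.15 0 0.94 0.25 0 1; -0.1 0.15 0 0.94 0.25 0 1; -0.1 0.15 -0.2 0 0 -0.74 1; -0.1 0.14 -0.3 0 0 -0.74 1; -0.1 0.14 -0.4 0 0 -0.74 1")

```text
time: 6.52
ee_pos: [0.4619, -0.1144, 0.1359]
eef_rot: [0.696, 0.66, 0.206, -0.193]
ft_force: [0.9, -0.5, -1.1]
width: 0.0437
```

Emit:
servo_tool(deltas="0 0 -0.2 0 0 -0.74 1; 0 0 -0.2 0 0 -0.74 1; 0 0 0 0 0 0 1; 0 0 0 0 0 0 1")

```text
time: 7.02
ee_pos: [0.4625, -0.114, 0.1207]
eef_rot: [0.758, 0.587, 0.225, -0.172]
ft_force: [0.5, 0.2, -2.3]
width: 0.0433
```

```bash
python3 - <<'E'
from h import *
c=shot('scene'); save(c,'s4',(180,100,300,200),5)
go([0.4605,-.1135,.068],tgt(-104.7,120))
c=shot('top'); save(c,'t4',(240,140,380,260),5)
C=cloud(c)
for n in('scene','top'):
    c=load(n);C=cloud(c); k=c['color'].astype(int)
    m=np.all((C>[.38,-.24,.085])&(C<[.54,-.0,.15]),-1)&(k.min(-1)>110); q=C[m]
    print(n,len(q),q.mean(0).round(4),cv2.minAreaRect(q[:,:2].astype(np.float32)),np.polyfit(q[:,1],q[:,2],1).round(3))
E
```

```text
t 7.08 pos [ 0.4626 -0.114   0.1207] j [ 0.08  0.26  0.5   1.97 -0.71  1.25  0.67] z [ 0.14   0.525 -0.84 ] y [ 0.968 -0.252  0.004] w 0.0433 F [ 0.6 -0.8 -0.9]
need shift [-0.05  0.01 -1.32] turn [-0.34  0.12 -0.02]
scene 329 [ 0.4777 -0.0871  0.1316] ((0.46836403012275696, -0.1007111594080925), (0.09433043748140335, 0.0564318522810936), 83.0324478149414) [-0.168  0.117]
top 273 [ 0.4647 -0.0963  0.1396] ((0.4645865857601166, -0.10314549505710602), (0.08943623304367065, 0.041622012853622437), 75.12821960449219) [0.011 0.141]
```

View pics/s4.png

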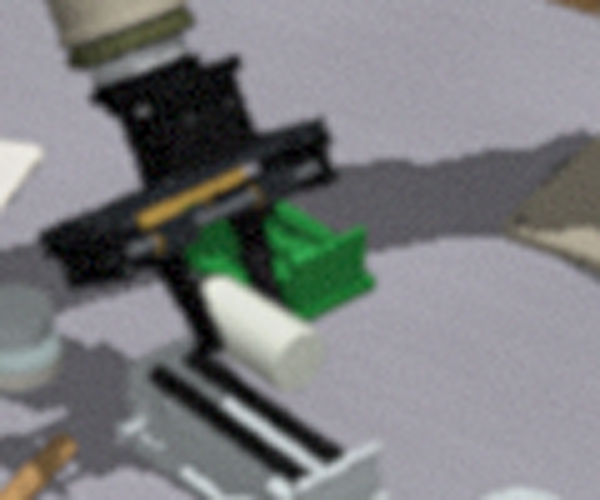

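View pics/t4.png

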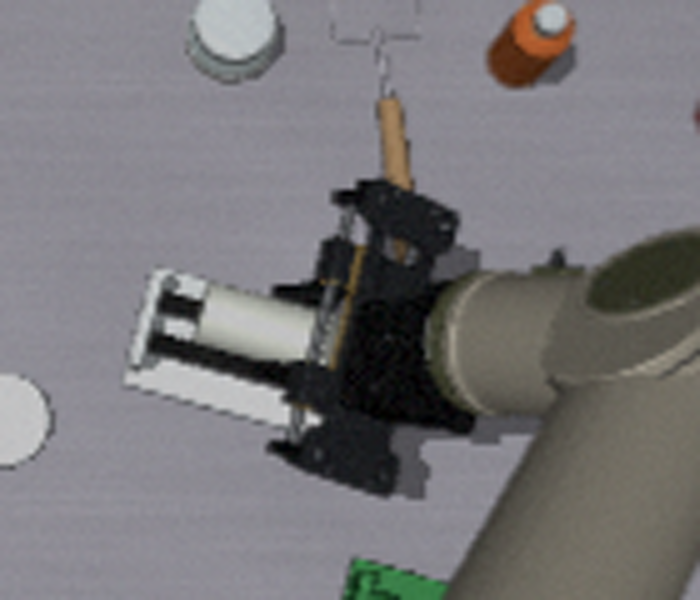

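The scene crop shows the bottle at (265,330), level, above the rollers, with its cap end towards -y. The top crop shows it at (260,325), over the roller pair. Lowering it, with a small trim.

Emit:
servo_tool(deltas="-0.03 0.01 -0.4 -0.12 0.03 0 1; -0.03 0.01 -0.4 -0.12 0.03 0 1; 0 0 -0.3 0 0 0 1; 0 0 -0.1 0 0 0 1; 0 0 0 0 0 0 1")

```text
time: 7.75
ee_pos: [0.4598, -0.1133, 0.0719]
eef_rot: [0.763, 0.589, 0.212, -0.162]
ft_force: [-0.2, -0.1, -2.3]
width: 0.0433
```

Emit:
servo_tool(deltas="0 0 -0.04 0 0 0 1; 0 0 -0.04 0 0 0 1; 0 0 0 0 0 0 1")

```text
time: 8.12
ee_pos: [0.46, -0.1132, 0.0708]
eef_rot: [0.763, 0.589, 0.213, -0.162]
ft_force: [-7.7, -1.4, 16.4]
width: 0.0434
```

```bash
python3 - <<'E'
from h import *
c=shot('scene'); save(c,'s5',(180,100,300,200),5)
go([0.4605,-.1135,.068],tgt(-104.7,120))
E
```

```text
t 8.18 pos [ 0.46   -0.1132  0.0708] j [ 0.08  0.32  0.49  2.01 -0.74  1.15  0.72] z [ 0.134  0.498 -0.857] y [ 0.967 -0.254  0.004] w 0.0434 F [-7.9 -0.8 15.7]
need shift [ 0.01 -0.01 -0.07] turn [-0.12  0.06  0.  ]
```

View pics/s5.png

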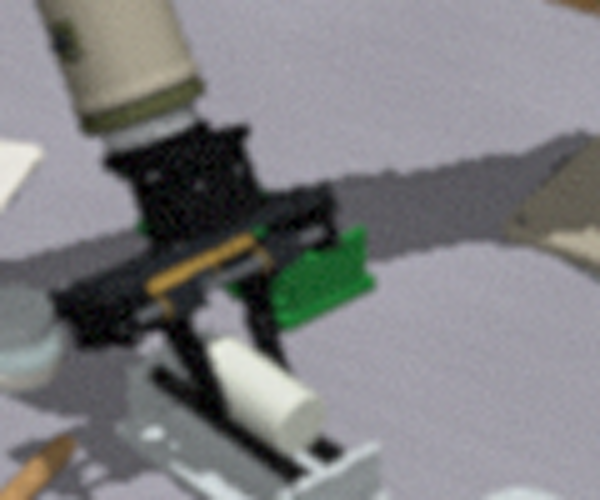

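Contact is on the +x roller only, since the force runs along its normal. I'll shift about 4 mm towards -x and settle it.

Emit:
servo_tool(deltas="-0.05 0.01 0 0 0 0 1; -0.04 0.01 0 0 0 0 1; 0 0 -0.02 0 0 0 1; 0 0 0 0 0 0 1")

```text
time: 8.68
ee_pos: [0.4591, -0.1132, 0.0708]
eef_rot: [0.763, 0.589, 0.214, -0.16]
ft_force: [3.8, -0.4, 12.9]
width: 0.0433
```

Now it bears on both rollers. Letting go.

Emit:
servo_tool(deltas="0.02 0 0.04 0 0 0 1; 0 0 0 0 0 0 0.45; 0 0 0 0 0 0 0.3; 0 0 0 0 0 0 0.15; 0 0 0 0 0 0 0.15")

```text
time: 9.3
ee_pos: [0.4565, -0.1121, 0.0694]
eef_rot: [0.763, 0.589, 0.212, -0.162]
ft_force: [-0.0, 0.0, -0.3]
width: 0.0691
```

Emit:
servo_tool(deltas="0 0 0 0 0 0 0.15; -0.04 -0.15 0.25 0 0 0 0.15; -0.08 -0.3 0.5 0 0 0 0.15; -0.12 -0.45 0.8 0 0 0 0.15; -0.12 -0.45 0.8 0 0 0 0.15")

```text
time: 9.93
ee_pos: [0.4422, -0.1674, 0.1654]
eef_rot: [0.763, 0.589, 0.212, -0.162]
ft_force: [1.9, -0.2, 0.5]
width: 0.0742
```

Emit:
servo_tool(deltas="0 0 1 -0.5 0.13 0 0.15; 0 0.5 0.5 -0.8 0.2 0 0.15; 0 1 0 -0.8 0.2 0 0.15; 0 1 0 -0.8 0.2 0 0.15; 0 1 0 -0.8 0.2 0 0.15")

```text
time: 10.55
ee_pos: [0.4428, -0.0259, 0.2254]
eef_rot: [0.791, 0.611, 0.005, 0.003]
ft_force: [0.0, -0.5, 0.1]
width: 0.0738
```

```bash
python3 - <<'E'
from h import *
go([0.4,.25,.2],tgt(0,90))
for n,b in(('scene',(180,100,300,200)),('top',(240,160,360,260))):
    c=shot(n); save(c,n+'6',b,5); C=cloud(c); k=c['color'].astype(int)
    m=np.all((C>[.38,-.24,.07])&(C<[.54,-.0,.11]),-1); q=C[m]
    print(n,len(q),q.mean(0).round(4),cv2.minAreaRect(q[:,:2].astype(np.float32)),np.percentile(q[:,2],95).round(4))
t=load('top');C=cloud(t);s=load('scene');D=cloud(s)
for n,c,C in(('top',t,C),('scene',s,D)):
    m=np.all((C>[.49,.15,.105])&(C<[.535,.37,.135]),-1); q=C[m]
    if len(q): print(n,'bar',len(q),q.mean(0).round(4),q[:,1].min(),q[:,1].max(),np.polyfit(q[:,1],q[:,0],1))
    m=np.all((C>[.535,.1,.105])&(C<[.76,.4,.125]),-1); q=C[m]
    print(n,'hood',len(q),cv2.minAreaRect(q[:,:2].astype(np.float32)))
E
```

```text
t 10.55 pos [ 0.4428 -0.0259  0.2254] j [-0.28 -0.09  0.22  1.94  0.02  1.28 -0.32] z [ 0.013  0.001 -1.   ] y [ 0.967 -0.253  0.012] w 0.0738 F [ 0.  -0.5  0.1]
need shift [-1.07  6.9  -0.63] turn [ 0.05  0.08 -9.42]
scene 317 [ 0.4732 -0.1009  0.0842] ((0.46546250581741333, -0.11190957576036453), (0.11722064763307571, 0.04323612526059151), 76.75030517578125) 0.0933
top 65 [ 0.4494 -0.1534  0.0833] ((0.4531081020832062, -0.15472902357578278), (0.03822296857833862, 0.029095381498336792), 0.3293673098087311) 0.0907
top bar 183 [0.5114 0.257  0.1231] 0.1937099905327855 0.32214725662662264 [0.01039673 0.50877094]
top hood 2921 ((0.6458539962768555, 0.2777823209762573), (0.24275971949100494, 0.22200505435466766), 89.04325866699219)
scene bar 222 [0.5167 0.262  0.1217] 0.19455713404036037 0.3268098390903097 [0.00430783 0.51557314]
scene hood 4174 ((0.6452801823616028, 0.27985382080078125), (0.24443881213665009, 0.2219628244638443), 88.7584228515625)
```

View pics/scene6.png

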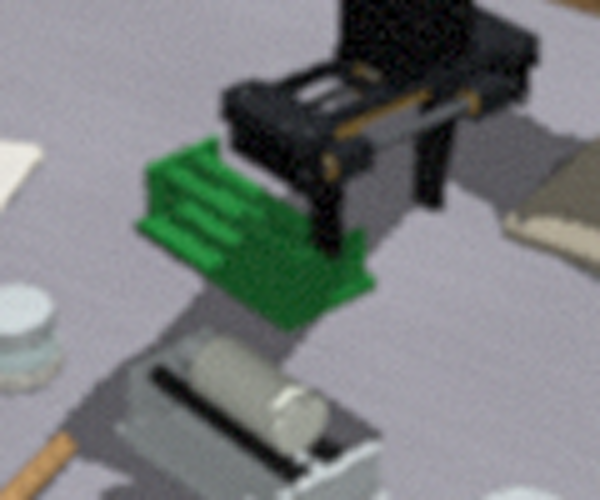

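View pics/top6.png

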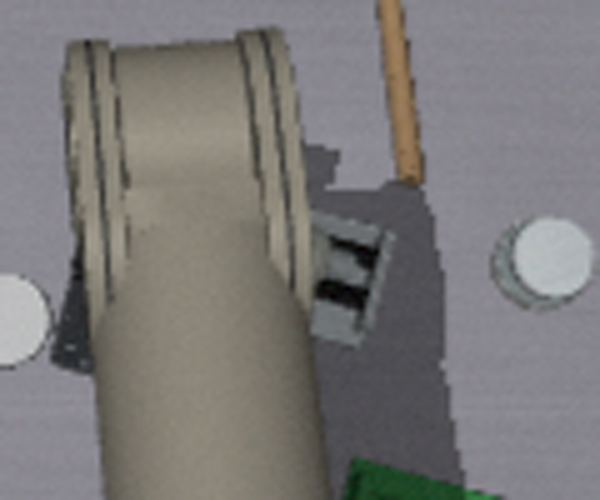

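The scene crop shows the bottle seated on both rollers at crop (260,395), with its top at 93 mm (expected 93) and its axis along the cradle. Next is the hood bar, at about (0.513, 0.26, 0.118).

Emit:
servo_tool(deltas="0.2 0.9 0 0.03 0.08 0.22 0.6; 0.22 0.9 0 0 0 0.22 0.6; 0.22 0.9 0 0 0 0.22 0.6; 0.22 0.9 0 0 0 0.22 0.6; 0.22 0.9 0 0 0 0.22 0.6")

```text
time: 11.28
ee_pos: [0.4863, 0.1553, 0.2238]
eef_rot: [0.741, 0.671, 0.002, -0.004]
ft_force: [-0.1, -0.1, -0.1]
width: 0.0371
```

Emit:
servo_tool(deltas="0.22 0.9 -0.2 0 0 0.22 0.6; 0.22 0.9 -0.3 0 0 0.22 0.6; 0.22 0.8 -0.3 0 0 0.22 0.6; 0 0 0 0 0 0 0.6; 0 0 0 0 0 0 0.6")

```text
time: 11.9
ee_pos: [0.5125, 0.2572, 0.1917]
eef_rot: [0.71, 0.704, 0.001, -0.004]
ft_force: [-0.6, -0.5, -0.4]
width: 0.0346
```

```bash
python3 - <<'E'
from h import *
go([0.513,.2595,.109],tgt(-90.5,90))
c=shot('wrist'); save(c,'w7'); C=cloud(c)
m=np.all((C>[.48,.2,.105])&(C<[.535,.32,.135]),-1); q=C[m]; print(len(q),q.mean(0).round(4),q.min(0),q.max(0),np.polyfit(q[:,1],q[:,0],1)) if len(q) else 0
c=shot('scene'); save(c,'s7',(180,50,380,300),3)
t=shot('top');C=cloud(t);k=t['color'].astype(int)
m=np.all((C>[.38,-.24,.07])&(C<[.54,-.0,.11]),-1)&(k.max(-1)>100); q=C[m]
print('bottle',len(q),q.mean(0).round(4),cv2.minAreaRect(q[:,:2].astype(np.float32)),q[:,2].max())
E
```

```text
t 11.9 pos [0.5125 0.2572 0.1917] j [-0.54  0.24 -0.    1.66 -0.01  1.24 -0.55] z [-0.004  0.008 -1.   ] y [ 1.    -0.009 -0.004] w 0.0346 F [-0.6 -0.5 -0.4]
need shift [ 0.01  0.06 -2.07] turn [-0.06 -0.03  0.  ]
2531 [0.5095 0.2736 0.1229] [0.50086384 0.20926043 0.11703684] [0.53489352 0.31998526 0.12595348] [0.07803213 0.488121  ]
bottle 349 [ 0.4581 -0.1092  0.0879] ((0.45835942029953003, -0.11467115581035614), (0.11328908801078796, 0.04245608672499657), 74.6784896850586) 0.09900692259639772
```

View pics/w7.png

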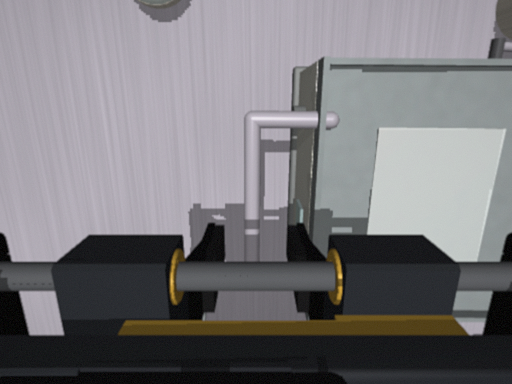

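View pics/s7.png

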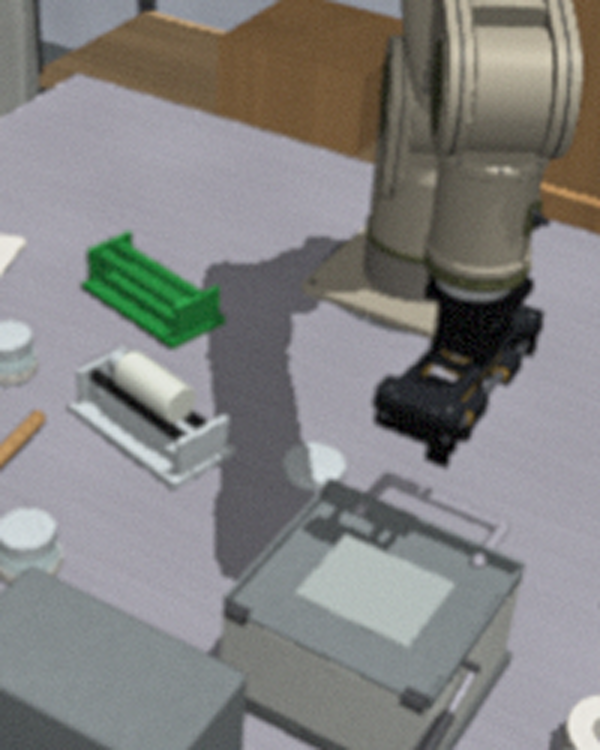

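The wrist view shows the bar at col 252 between the fingers, which are centred at col 257. The bottle is confirmed in place. Descending onto the bar.

Emit:
servo_tool(deltas="-0.05 0.03 -0.5 -0.06 -0.03 0 0.6; 0 0 -0.6 0 0 0 0.6; 0 0 -0.5 0 0 0 0.6; 0 0 -0.4 0 0 0 0.6; 0 0 -0.05 0 0 0 0.6", newtons=20)

```text
time: 12.68
ee_pos: [0.5099, 0.2582, 0.109]
eef_rot: [0.71, 0.704, -0.0, -0.0]
ft_force: [-0.2, -0.4, 0.2]
width: 0.0346
```

Emit:
servo_tool(deltas="0 0 0 0 0 0 0.8; 0 0 0 0 0 0 1; 0 0 0 0 0 0 1; 0 0 0 0 0 0 1")

```text
time: 13.18
ee_pos: [0.5095, 0.259, 0.1103]
eef_rot: [0.71, 0.704, -0.0, -0.0]
ft_force: [-5.0, -0.8, 5.3]
width: 0.0113
```

```bash
python3 - <<'E'
from h import *
go([0.513,.2595,.109],tgt(-90.5,90))
c=shot('wrist'); save(c,'w8')
E
```

```text
t 13.18 pos [0.5095 0.259  0.1103] j [-0.54  0.31 -0.01  1.75  0.    1.08 -0.56] z [-0.001  0.    -1.   ] y [ 1.    -0.008 -0.001] w 0.0113 F [-5.  -0.8  5.3]
need shift [ 0.09  0.01 -0.03] turn [-0.   -0.01 -0.  ]
```

View pics/w8.png

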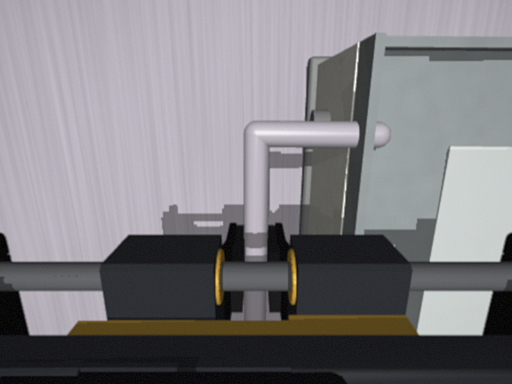

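Bar gripped: the opening is 11.3 mm and the wrist view shows the bar at (256,240) between the pads. Raising along the arc.

Emit:
servo_tool(deltas="0.05 0 0.56 0 0 0 1; 0.1 0 0.55 0 0 0 1; 0.16 0 0.54 0 0 0 1; 0.21 0 0.52 0 0 0 1; 0.26 0 0.5 0 0 0 1", newtons=25)

```text
time: 13.85
ee_pos: [0.5388, 0.2585, 0.2163]
eef_rot: [0.71, 0.704, -0.003, -0.001]
ft_force: [-8.8, -2.0, -0.5]
width: 0.011
```

```bash
python3 - <<'E'
from h import *
s=r.read_state(); print(s['ee_pos']-[.5095,.259,.1103],s['width'],s['ft_force'],s['time'])
c=shot('scene'); save(c,'s9',(220,100,400,320),3); c=shot('wrist'); save(c,'w9')
E
```

```text
[ 0.0293322  -0.00046837  0.10603169] 0.011008883935524407 [-8.77715126 -1.95221017 -0.46029392] 13.85
```

View pics/s9.png

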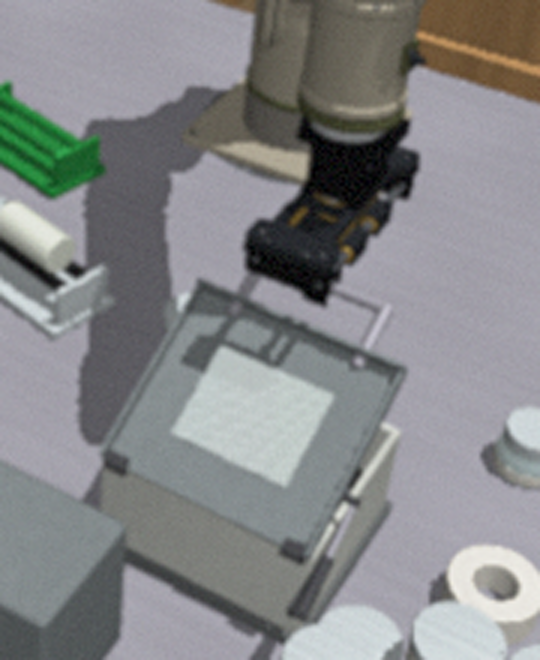

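The hood is coming up cleanly with the bar in the pads. Continuing past the balance point.

Emit:
servo_tool(deltas="0.28 0 0.47 0 0 0 1; 0.35 0 0.44 0 0 0 1; 0.4 0 0.4 0 0 0 1; 0.43 0 0.36 0 0 0 1; 0.23 0 0.16 0 0 0 1")

```text
time: 14.58
ee_pos: [0.6092, 0.2577, 0.2921]
eef_rot: [0.71, 0.704, 0.0, 0.0]
ft_force: [-8.5, -5.4, 9.9]
width: 0.0109
```

Emit:
servo_tool(deltas="0.24 0 0.15 0 0 0 1; 0.1 0 0.06 0 0 0 1; 0 0 0 0 0 0 1")

```text
time: 14.95
ee_pos: [0.6229, 0.2574, 0.3002]
eef_rot: [0.711, 0.704, 0.0, 0.001]
ft_force: [-5.3, -5.0, 9.1]
width: 0.0111
```

```bash
cat >> h.py <<'E'
def hood():
    s=r.read_state(); d=s['ee_pos']-[.5095,.259,.1103]
    rel=np.array([-.225+d[0],.008+d[2]]); th=np.arctan2(rel[1],-rel[0])-np.arctan2(.008,.225)
    print('tcp theta',th.round(3),'rad',np.hypot(*rel).round(4),'w',s['width'],'F',s['ft_force'].round(1),'t',s['time'])
    for n in('scene','top'):
        c=shot(n); C=cloud(c)
        m=np.all((C>[.5,.17,.125])&(C<[.73,.35,.30]),-1)&(np.ptp(c['color'].astype(int),axis=-1)<30)&(c['color'].max(-1)>85)
        q=C[m]; 
        for _ in range(4):
            p=np.polyfit(q[:,0],q[:,2],1); q=q[abs(np.polyval(p,q[:,0])-q[:,2])<.008]
        print(n,'hood plane angle',np.arctan(-p[0]).round(3),len(q),'x at z=.112',((.112-p[1])/p[0]).round(4))
E
python3 - <<'E'
from h import *
hood(); save(load('scene'),'s10',(200,60,400,320),3)
E
```

```text
tcp theta 1.022 rad 0.2272 w 0.01109817051548215 F [-5.3 -5.   9.1] t 14.95
scene hood plane angle 1.02 3881 x at z=.112 0.7424
top hood plane angle 1.028 66 x at z=.112 0.739
```

View pics/s10.png

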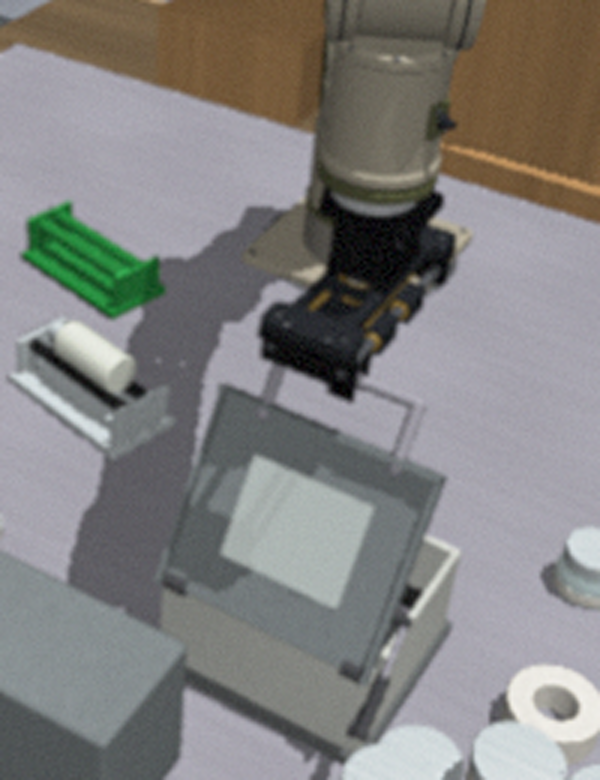

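The hood is at about 1.02 rad, and the TCP arc and both cameras agree. Easing back to about 0.77.

Emit:
servo_tool(deltas="-0.14 0.01 -0.09 0 0 0 1; -0.14 0.01 -0.09 0 0 0 1; -0.14 0.01 -0.09 0 0 0 1; -0.14 0.01 -0.1 0 0 0 1; -0.14 0 -0.11 0 0 0 1")

```text
time: 15.68
ee_pos: [0.5946, 0.2581, 0.2805]
eef_rot: [0.711, 0.703, -0.0, 0.001]
ft_force: [-6.1, -8.2, 10.1]
width: 0.0109
```

Emit:
servo_tool(deltas="-0.14 0 -0.12 0 0 0 1; -0.14 0 -0.12 0 0 0 1; -0.14 0 -0.12 0 0 0 1; 0 0 0 0 0 0 1; 0 0 0 0 0 0 1")

```text
time: 16.3
ee_pos: [0.5776, 0.2583, 0.265]
eef_rot: [0.711, 0.704, -0.001, 0.001]
ft_force: [-5.4, -7.0, 4.2]
width: 0.0112
```

```bash
python3 - <<'E'
from h import *
hood(); print(r.read_state()['ee_pos']); save(load('scene'),'s11',(60,60,400,320),2)
c=shot('wrist'); save(c,'w11')
t=load('top');C=cloud(t);k=t['color'].astype(int)
m=np.all((C>[.38,-.24,.07])&(C<[.54,-.0,.11]),-1)&(k.max(-1)>100); q=C[m]
print('bottle',len(q),q.mean(0).round(4),cv2.minAreaRect(q[:,:2].astype(np.float32)))
save(t,'t11',None,1.5)
E
```

```text
tcp theta 0.768 rad 0.226 w 0.011174556403116171 F [-5.4 -7.   4.2] t 16.3
scene hood plane angle 0.771 4472 x at z=.112 0.7428
top hood plane angle 0.779 377 x at z=.112 0.7389
[0.57760301 0.25836634 0.26501715]
bottle 352 [ 0.458  -0.109   0.0878] ((0.4582024812698364, -0.11457286775112152), (0.11294921487569809, 0.041949741542339325), 75.74136352539062)
```

View pics/s11.png

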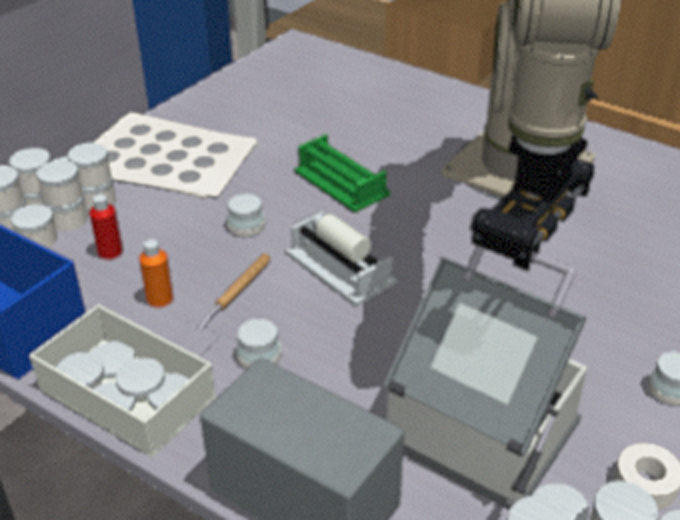

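View pics/w11.png

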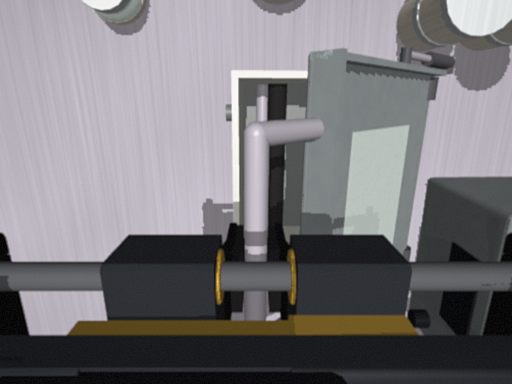

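View pics/t11.png

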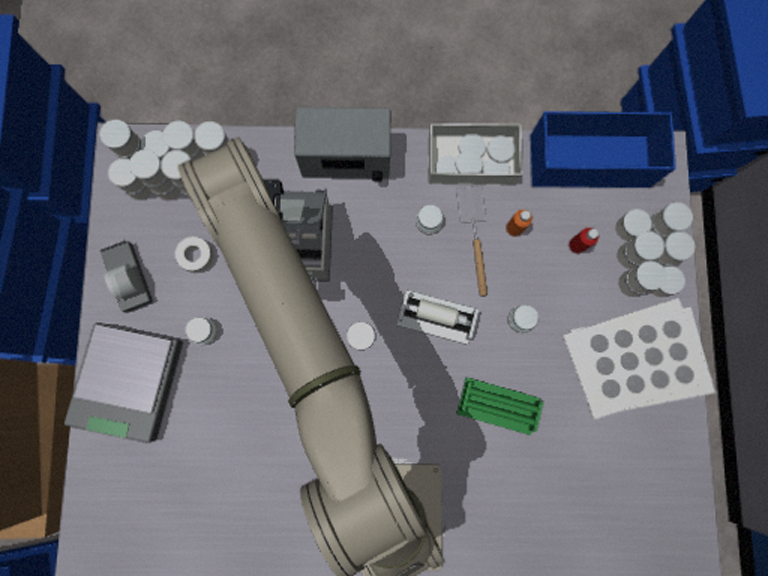

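The top view shows the bottle on the cradle at (440,314) and the bystanders at their starting pixels. The wrist view shows the bar still in the pads at (256,240). The hood is at about 0.77 rad, so I'm handing in.

```bash
python3 -c "
from h import *
print(np.abs(r.read_state()['joint_vel']).max()); print(job.close_job())"
```

```text
0.0019216897928503477
the job is handed in; nothing more can be done
None
```

I laid the white bottle on the cradle's rollers and let go. I then took the hood by its bar, raised it to about 1.02 rad, past the 0.90 rad balance point, and eased it back. It is now held in the gripper at about 0.77 rad. The job was handed in at about 16.5 s; no verdict is reported.

What the last checks showed:
- **Hood:** the three angle readings agree: 0.768 rad from the TCP arc, 0.771 from the scene camera and 0.779 from the top camera. The arm is still (joint speeds below 0.002 rad/s).
- **Grip:** the opening is 11.2 mm on the 12 mm bar, with about 10 N on the wrist.
- **Bottle:** it lies level and centred on both rollers, within about 1° of the cradle axis. Its position did not change while the hood was moved.
- **Bystanders:** they are at their starting pixels.

Two things disagreed. The scene and top cameras differed by 3–5 mm on x positions. The bottle also touched one roller first, at about 16–18 N, so I shifted it a few millimetres sideways before letting go.

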